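# Free the sagging bolt of the sample gate and hold the gate ajar

### The job

The barrel bolt on the sample gate sags, so its fat head catches behind the bent-up lip of the keeper: take the bolt by its upright brass knob, lift it over the lip while you pull it back out of the keeper, and then swing the gate towards you by the same knob. I want to get at the hinge screws, so hold the gate ajar with a gap of about 10 cm at its free edge and finish still gripping the knob, because the gate shuts itself when let go. Do not knock the other goods about.

Things in the scene. Friction and masses are not known exactly. Their poses are not given: they have to be found in the camera images.
- stand: fixed pine stand; origin on the table under the middle of the shut gate. x points from the robot's side to the back; y runs along the shut gate from the latch post (y -194 mm, top 165 mm above the table) to the hinge post (y +199 mm, top 190 mm). A fixed plank 180 mm (x -80 to +100) by 470 mm, 20 mm thick, lies under it. Gate leaf: 330 mm long, 35 mm thick, top edge at 165 mm
- knob: upright brass knob of the bolt, a cylinder 22 mm across, 38 mm high, origin at its middle, 227 mm above the table while the bolt sags; on a 10 mm stem. Bolt shot, gate shut: at x 0, y -60 mm of the stand. Highest thing nearby: the iron staples guiding the rod (65 mm from it towards the latch, 130 mm towards the hinge; 120 and 75 mm when drawn) reach 205 mm, the keeper wall 212 mm
- bolt_head (a point): middle of the bolt's head, a round steel disc 26 mm across and 14 mm thick at the latch end of the 10 mm rod, which lies along the top edge of the gate; moves with the knob, from which it lies 133 mm towards the latch post
- keeper_lip (a point): middle of the upper edge of the lip, 4 mm thick, bent up across the gate side of the iron keeper on the latch post. The sagging bolt's head hangs 7 mm below this edge, behind the lip. On the robot's side the keeper has a wall 47 mm high which the bolt cannot be lifted over: it keeps the gate shut until the head is drawn out past the lip
- bolt (a joint): draw of the bolt in m: 0 fully shot, grows as the bolt is pulled along the gate towards the hinge (stand's +y), stop at 0.055. The head is clear of the keeper from 0.032 on, and meets the lip at about 0.010 if not lifted. Stays where it is left; slides with about 1 N friction
- bolt_lift (a joint): lift of the bolt straight up in m: 0 sagging, stop at 0.014; it falls back by its own weight (about 2 N). More than 0.008 clears the lip
- gate (a joint): opening of the gate in rad: 0 shut, grows as the free edge swings towards the robot, stop at 0.8. A spring closer pulls it shut (about 0.4 N m at the start, 0.8 N m at 0.3 rad). The free edge is 335 mm from the hinge line, so a 10 cm gap is about 0.3 rad
- gate_hinge (a point): point on the vertical hinge line of the gate, 165 mm above the table, at the hinge post, 17.5 mm to the robot's side of the gate's mid-plane. Seen from above, opening the gate turns it clockwise about this line
- ring_pull: bystander: black iron ring pull, 50 mm square plate with a ring, 20 mm high, lying on the plank behind the gate
- hasp: bystander: flat copper hasp, 34 x 112 mm, 8 mm high, lying on the plank behind the gate
- knocker: bystander: green enamel door knocker lying flat, 60 x 90 mm, 25 mm high
- strap_hinge: bystander: black strap hinge lying flat, 40 x 260 mm (it reaches from -95 to +165 mm along its own y), 10 mm high
- screw_jar: bystander: glass jar with a metal cap, 60 mm across, 85 mm high, standing behind the gate
- screwdriver: bystander: screwdriver lying along its own x, handle to its -x
- carton: bystander: small closed cardboard carton, 70 x 110 x 45 mm

How it is judged (in metres and radians):
On the way, in this order (a step that is already met when the one before it is completed fails the run):
1. the sagging bolt is lifted clear of the lip with the gate still shut and the head still in the keeper (value of joint bolt_lift above 0.006 m and value of joint gate below 0.06 rad and value of joint bolt below 0.022 m), for 0.05 s.
2. the bolt is drawn out of the keeper (value of joint bolt above 0.03 m), for 0.05 s.
At the end, for the whole second after the job is handed in: the fingers still grip the bolt's knob (more than 2 N) and hold the gate steadily ajar (slower than 0.05 rad/s) between 0.20 and 0.41 rad, that is a gap of about 7 to 13.5 cm at its free edge, with the bolt drawn more than 25 mm (value of joint gate between 0.2 and 0.41 rad and velocity of joint gate between -0.05 and 0.05 rad/s and value of joint bolt above 0.025 m and contact force between the fingers and knob above 2 N); the arm keeps its last pose, push and grip.
It fails at once if one of the other goods is moved by more than 3 cm (distance of any of ring_pull, hasp, knocker, strap_hinge, screw_jar, screwdriver, carton from where it was at the start of the episode above 0.03 m).
It also fails if it takes over 32 s, if anything falls off the work surface, if the arm or the gripper's body presses on something with over 40 N, if the wrist force passes 120 N, or if a joint passes its speed limit or range.

### The arm

A 6-joint arm with a two-finger parallel gripper is mounted at the origin on the work surface. World frame = base frame: x ahead of the robot, y to its left, z up, the work surface at z = 0. Lengths are in m, angles in degrees, forces in N, time in s.
With the tool pointing down it reaches from about 0.4 to 0.825 m from the base axis. Payload 7 kg.
Tool frame: the origin (TCP) lies midway between the tips of the shut fingers; the grasp point (between the pads) lies 19 mm behind it (r.grasp_offset is the distance from the TCP to the grasp point, in m); z points along the fingers, x is the direction in which the jaws open and shut, and the axes are right-handed (so a half turn about z gives the same grasp; the last joint's range is limited). The gripper opens to 88 mm and grips with 3 to 60 N. Pads are 19 mm wide; open, the fingers measure 130 mm over their backs; the gripper's body (78 mm by 193 mm) begins 47 mm behind the grasp point.
Start: joints at [-60.212, 20.546, 0.682, 0, -70.136, -16.507], TCP at [0.155, -0.657, 0.227] pointing down, gripper open.
Joint ranges: [-176.03, 176.03], [-82.01, 121.73], [-58.28, 71.71], [-173.87, 95.51], [-174.79, -0.11], [-173.66, 173.66]. Speed limits (degrees/s): [136.94, 136.94, 172.46, 180, 180, 180].

### API

Orientations are given as [roll, pitch, yaw] about the fixed x, y, z axes, in that order (R = Rz(yaw) Ry(pitch) Rx(roll)).
In Python, from plant import r gives the robot as it stands.
- The arm moves only by the tool step_arm, never from a script. Its argument "deltas" is a list of rows, each a list of 7 numbers: the turn, a rotation vector about the tool's x, y, z in rad, then the shift along the tool's x, y, z in mm, then the opening, from -1 (shut) to 1 (fully open), so that 0 is half open. In form: [[ax, ay, az, x, y, z, grip], ...]. A call has 1 to 10 rows; each row shifts and turns the pose as measured when the row begins, along the tool's axes as they then stand; what a row does not reach is not made up. A row lasts 1/10 s, in which the tool goes at most 50 mm and 8.59 degrees, less where a joint would pass 70% of its speed; a pose out of reach is approached as far as the arm can. A call with a gripper value outside its range is refused whole. The fingers move at their own pace and stop on an object; "squeeze" is the grip in N (left out, the last holds). Time passes only in rows, so rows that do not move let the fingers close. It gives the time, the measured TCP pose, the force and the opening at its end, in the units of the state.
- r.get_state(): the state, without advancing time (a new reading comes with each control period).
- r.capture(name): name is "scene" or "top" or "wrist"; returns the picture (420x560x3 uint8, red, green, blue); there is no depth.
- r.camera_info(name): a dict with "vertical_fov" (degrees; the focal length in pixels is half the picture's height over the tangent of half this angle, whatever the lens; pixels are square), "cx", "cy" (the principal point, pixels), "k1" (the pictures are not rectified: a ray, as slopes to the right and down, at radius r is drawn at 1 + k1 r^2 times it, then the intrinsics apply), "view" (4x4, takes a point from world to camera coordinates). Camera axes: x right, y down, z forward; pixel columns grow to the right and rows downward; lengths in m; the calibration is good to about 2 mm. A picture is of the moment at which its call begins: read the wrist's pose just before it. camera_info takes no time and is no camera call; for the wrist camera it gives the pose at the moment of the call.
- r.close_job(): hands the job in, once; it reports no verdict.
The state is a dict: "time_s": time; "joints": joint angles; "qd": joint speeds; "joint_torque": joint torques, N m; "tcp_pos": TCP position; "eef_rot": TCP orientation; "contact_force": force on the tool from outside, world axes, zero at the start; "moment": the same for the moment, N m; "gripper_width": finger opening in m.
Only numpy, scipy, OpenCV 4.12 (cv2) and the standard library are available. Lean on these libraries where they do the work, as an engineer would, in place of code of your own. Each camera call takes 0.05 s, during which the arm holds its last target.

## Working session

There is one attempt and no reset: what is moved stays moved. The work goes in short steps, Python scripts to look and compute and a tool call to move; the robot and the scene stay as the last step left them, time stands still between calls to the robot, and variables do not carry over. Pictures are saved under pics/ and viewed, and the job is handed in when it is done.

Besides the shell and the picture viewer there is one more tool, called by a JSON object that holds its "api" and its "payload". step_arm: Moves the arm, as the interface text tells. Its arguments: {"type":"object","properties":{"deltas":{"type":"array","items":{"type":"array","items":{"type":"number"}}},"squeeze":{"type":"number"}},"required":["deltas"]}

```bash
ls; mkdir -p pics
python3 - <<'E'
from plant import r
import cv2
print(r.get_state())
for n in ("scene","top"):
    print(n,r.camera_info(n)); cv2.imwrite(f"pics/{n}0.png",cv2.cvtColor(r.capture(n),cv2.COLOR_RGB2BGR))
print(r.grasp_offset)
E
```

```text
pics
{'time_s': 0.0, 'joints': array([-6.02108764e+01,  2.05920257e+01,  6.33791550e-01, -2.25866161e-02,
       -7.01350495e+01, -1.65051510e+01]), 'qd': array([ 0.07621459, -0.01468355,  0.01141607, -0.01054507,  0.11936144,
        0.08830712]), 'joint_torque': array([-1.07249463e-03, -5.82711911e+01,  2.93049181e+01,  6.99705362e+00,
        6.82194936e-03, -1.50198166e-04]), 'tcp_pos': array([ 0.15495527, -0.65646783,  0.22560839]), 'eef_rot': array([-1.79993853e+02, -9.54727199e-02,  1.03276275e+02]), 'contact_force': array([ 0.09357863, -0.90526464, -0.47004261]), 'moment': array([-0.02797712,  0.00789122, -0.01890784]), 'gripper_width': 0.08788777153148149}
scene {'vertical_fov': 45.02087848039443, 'cx': 283.40112555247515, 'cy': 209.4926396033828, 'k1': -0.09018135484409763, 'view': array([[ 0.36205594,  0.93203139, -0.01526354, -0.22184257],
       [ 0.67608443, -0.2738335 , -0.68405047, -0.24605392],
       [-0.64173619,  0.2373451 , -0.72927496,  1.78114021],
       [ 0.        ,  0.        ,  0.        ,  1.        ]])}
top {'vertical_fov': 42.21968259507119, 'cx': 286.75246328185926, 'cy': 209.18786700986527, 'k1': -0.16324164341039968, 'view': array([[ 0.02025656, -0.99974292, -0.01018629,  0.03689458],
       [-0.98984154, -0.01861981, -0.14095042,  0.55029381],
       [ 0.14072451,  0.01293798, -0.98996425,  1.65702673],
       [ 0.        ,  0.        ,  0.        ,  1.        ]])}
0.0188
```

View pics/scene0.png

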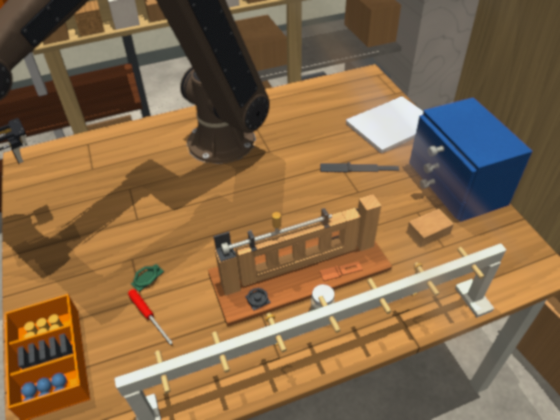

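View pics/top0.png

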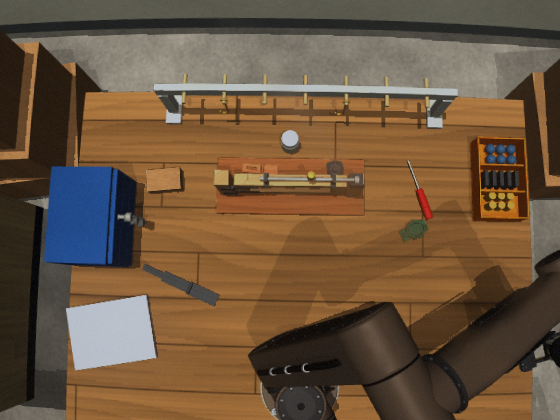

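Run:
```python
import cv2
a=cv2.imread("pics/top0.png")[90:270,160:400];cv2.imwrite("pics/topc.png",cv2.resize(a,None,fx=3.3,fy=3.3,interpolation=cv2.INTER_CUBIC))
a=cv2.imread("pics/scene0.png")[110:310,170:430];cv2.imwrite("pics/scenec.png",cv2.resize(a,None,fx=3,fy=3,interpolation=cv2.INTER_CUBIC))
```

```text
(no output)
```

View pics/topc.png

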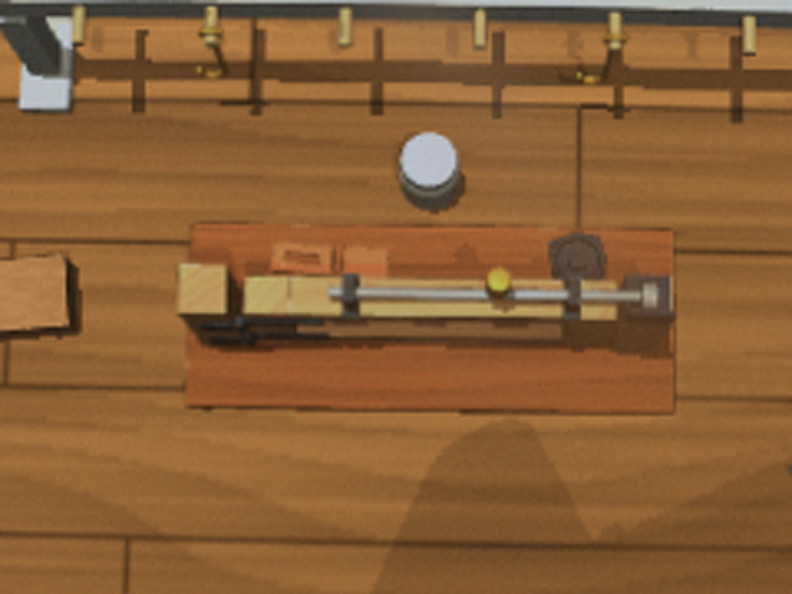

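View pics/scenec.png

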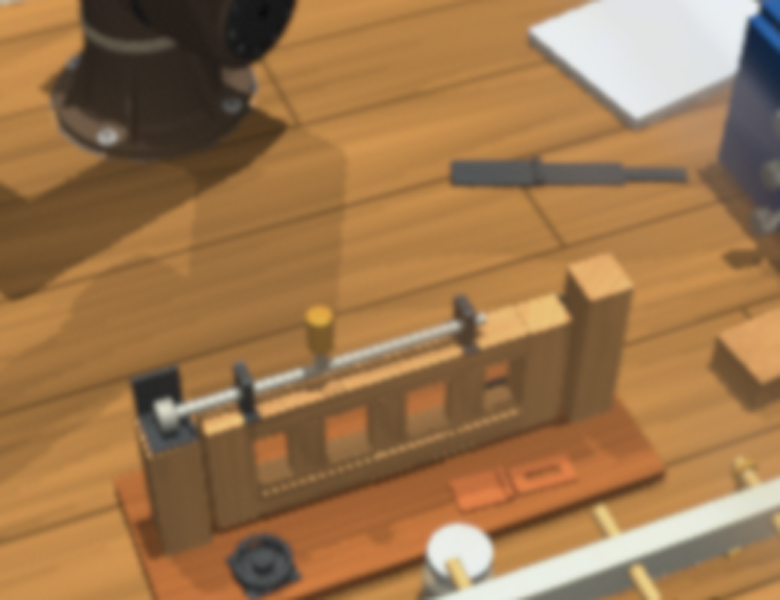

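```bash
cat > h.py <<'E'
import numpy as np
from plant import r
from scipy.optimize import least_squares
def proj(n,P,I=None):
    c=I or r.camera_info(n);P=np.atleast_2d(P)
    q=P@c["view"][:3,:3].T+c["view"][:3,3]
    s=q[:,:2]/q[:,2:];f=210/np.tan(np.radians(c["vertical_fov"]/2))
    s=s*(1+c["k1"]*(s**2).sum(1,keepdims=True))
    return s*f+[c["cx"],c["cy"]]
def onz(n,uv,z,I=None):
    return np.array([*least_squares(lambda p:(proj(n,[*p,z],I)-uv)[0],[.6,0]).x,z])
def tri(obs):
    s=least_squares(lambda p:np.concatenate([(proj(n,p,I)-uv)[0] for n,uv,I in obs]),[.6,0,.2]);return s.x,s.fun
E
python3 - <<'E'
from h import *
T=lambda x,y:(160+x/3.3,90+y/3.3)
S=lambda x,y:(170+x/3,110+y/3)
print("knobtop",tri([("top",T(499,275),None),("scene",S(319,315),None)]))
print("knob z.246",onz("top",T(499,275),.246),onz("scene",S(319,315),.246))
for c in [(193,225),(674,230),(672,412),(187,407)]: print(onz("top",T(*c),.02))
for c in [(660,470),(117,490)]: print(onz("scene",S(*c),.02))
print("head",tri([("top",T(650,295),None),("scene",S(166,412),None)]))
print("rodend",tri([("top",T(333,293),None),("scene",S(480,320),None)]))
print("jar",onz("top",T(429,160),.085))
# rack bar corners: left end top-front
print("rack L",tri([("top",(155,86),None),("scene",(503,250),None)]), "R",tri([("top",(456,91),None),("scene",(120,381),None)]))
E
```

```text
knobtop (array([ 0.62231717, -0.01902048,  0.24376503]), array([-0.58695701, -0.1918728 , -0.52648141,  0.045935  ]))
knob z.246 [ 0.62133485 -0.02058092  0.246     ] [ 0.62458722 -0.01848417  0.246     ]
[0.71361471 0.27062282 0.02      ]
[ 0.71709049 -0.19725207  0.02      ]
[ 0.53871911 -0.1950181   0.02      ]
[0.53477978 0.269295   0.02      ]
[0.72201552 0.26798936 0.02      ]
[ 0.5599678  -0.19432591  0.02      ]
head (array([ 0.62048705, -0.15188346,  0.18134571]), array([-1.01456226, -0.25974649, -0.86869365,  0.05202221]))
rodend (array([0.61869142, 0.12518102, 0.17465205]), array([-0.93524081, -0.37292591, -0.87655321,  0.10128424]))
jar [0.76441142 0.04145979 0.085     ]
rack L (array([0.89049689, 0.44715484, 0.20193201]), array([-0.70451111, -0.45850097, -0.63074043,  0.1225703 ])) R (array([ 0.88683407, -0.44170346,  0.21242477]), array([-1.72559817, -0.17860116, -1.10506838,  0.02439721]))
```

```bash
cat >> h.py <<'E'
from scipy.spatial.transform import Rotation as Ro
def plan(goal,yaw,n,start=None):
    s=r.get_state();p=np.array(s["tcp_pos"]);R=Ro.from_euler("xyz",s["eef_rot"],degrees=True)
    G=Ro.from_euler("xyz",[180,0,yaw],degrees=True)
    rv=(R.inv()*G).as_rotvec();d=(np.array(goal)-p)*1000
    print("dist",d,"rv",rv)
    for k in range(n):
        Rk=R*Ro.from_rotvec(rv*k/n)
        print(np.round(rv/n,3),np.round(Rk.inv().apply(d/n),1))
E
python3 - <<'E'
from h import *
plan([0.58,-0.10,.36],180,20)
E
```

```text
dist [425.04725871 556.53097544 134.28180303] rv [ 8.69538436e-04 -1.36414989e-03 -1.33907645e+00]
[ 0.    -0.    -0.067] [22.2 27.1 -6.7]
[ 0.    -0.    -0.067] [20.4 28.5 -6.7]
[ 0.    -0.    -0.067] [18.4 29.8 -6.7]
[ 0.    -0.    -0.067] [16.4 31.  -6.7]
[ 0.    -0.    -0.067] [14.3 32.  -6.7]
[ 0.    -0.    -0.067] [12.1 32.9 -6.7]
[ 0.    -0.    -0.067] [ 9.9 33.6 -6.7]
[ 0.    -0.    -0.067] [ 7.6 34.2 -6.7]
[ 0.    -0.    -0.067] [ 5.3 34.6 -6.7]
[ 0.    -0.    -0.067] [ 3.  34.9 -6.7]
[ 0.    -0.    -0.067] [ 0.6 35.  -6.7]
[ 0.    -0.    -0.067] [-1.7 35.  -6.7]
[ 0.    -0.    -0.067] [-4.1 34.8 -6.7]
[ 0.    -0.    -0.067] [-6.4 34.4 -6.7]
[ 0.    -0.    -0.067] [-8.7 33.9 -6.7]
[ 0.    -0.    -0.067] [-10.9  33.3  -6.7]
[ 0.    -0.    -0.067] [-13.1  32.5  -6.7]
[ 0.    -0.    -0.067] [-15.3  31.5  -6.7]
[ 0.    -0.    -0.067] [-17.3  30.4  -6.7]
[ 0.    -0.    -0.067] [-19.3  29.2  -6.7]
```

{"api": "step_arm", "payload": {"deltas": [[0,0,-0.067,22,27,-13,1],[0,0,-0.067,20,28,-13,1],[0,0,-0.067,18,30,-13,1],[0,0,-0.067,16,31,-13,1],[0,0,-0.067,14,32,-13,1],[0,0,-0.067,12,33,-13,1],[0,0,-0.067,10,34,-13,1],[0,0,-0.067,8,34,-13,1],[0,0,-0.067,5,35,-13,1],[0,0,-0.067,3,35,-13,1]]}}

```text
time_s: 1.1
tcp_pos: [0.3689, -0.3677, 0.3532]
eef_rot: [179.7, -0.9, 142.7]
contact_force: [0.3, -0.0, 0.4]
gripper_width: 0.0878
```

Run:
```python
from h import *
s=r.get_state();print(s["time_s"],s["tcp_pos"],s["eef_rot"])
plan([0.58,-0.06,.36],180,10)
```

```text
1.1 [ 0.36888583 -0.3676687   0.35321962] [179.66435801  -0.86531105 142.7215841 ]
dist [211.11417215 307.66870016   6.78037734] rv [ 0.01056292 -0.01266027 -0.6506609 ]
[ 0.001 -0.001 -0.065] [ 1.8 37.3 -0.4]
[ 0.001 -0.001 -0.065] [-0.6 37.3 -0.5]
[ 0.001 -0.001 -0.065] [-3.  37.2 -0.5]
[ 0.001 -0.001 -0.065] [-5.4 36.9 -0.5]
[ 0.001 -0.001 -0.065] [-7.8 36.5 -0.6]
[ 0.001 -0.001 -0.065] [-10.2  35.9  -0.6]
[ 0.001 -0.001 -0.065] [-12.5  35.2  -0.6]
[ 0.001 -0.001 -0.065] [-14.7  34.3  -0.6]
[ 0.001 -0.001 -0.065] [-16.9  33.2  -0.7]
[ 0.001 -0.001 -0.065] [-19.1  32.1  -0.7]
```

{"api": "step_arm", "payload": {"deltas": [[0.001,-0.001,-0.065,2,37,0,1],[0.001,-0.001,-0.065,-1,37,0,1],[0.001,-0.001,-0.065,-3,37,0,1],[0.001,-0.001,-0.065,-5,37,0,1],[0.001,-0.001,-0.065,-8,36,0,1],[0.001,-0.001,-0.065,-10,36,0,1],[0.001,-0.001,-0.065,-12,35,0,1],[0.001,-0.001,-0.065,-15,34,0,1],[0.001,-0.001,-0.065,-17,33,0,1],[0,0,0,0,0,0,1]]}}

```text
time_s: 2.1
tcp_pos: [0.5612, -0.0738, 0.3541]
eef_rot: [179.9, -0.2, 178.0]
contact_force: [-1.2, -0.4, -0.2]
gripper_width: 0.0878
```

Run:
```python
from h import *
import cv2
s=r.get_state();print(s["time_s"],s["tcp_pos"],s["eef_rot"],s["joints"])
I=r.camera_info("wrist");print(I)
a=cv2.cvtColor(r.capture("wrist"),cv2.COLOR_RGB2BGR);cv2.imwrite("pics/w1.png",a)
plan([0.622,-0.0195,.30],180,3)
print(proj("wrist",[.622,-.0195,.246],I))
```

```text
2.1 [ 0.56124769 -0.07377     0.35412964] [179.87785891  -0.19212998 178.00925986] [ 12.19974149   7.14172311  -0.66991942  -0.16700241 -82.34471461
 -14.16821371]
{'vertical_fov': 69.31791027982365, 'cx': 278.8682919481035, 'cy': 209.13778741880756, 'k1': 0.005334321230818407, 'view': array([[-0.99935236,  0.03580206,  0.00361643,  0.56315485],
       [ 0.03552988,  0.96581744,  0.25677675, -0.01398036],
       [ 0.00570033,  0.25673894, -0.96646398,  0.52867201],
       [ 0.        ,  0.        ,  0.        ,  1.        ]])}
dist [ 61.68276678  55.4889113  -54.35723189] rv [ 0.00187951 -0.00359438 -0.03673052]
[ 0.001 -0.001 -0.012] [-19.9  19.2  18.1]
[ 0.001 -0.001 -0.012] [-20.1  19.   18.1]
[ 0.001 -0.001 -0.012] [-20.4  18.7  18.1]
[[217.71944352 264.20022872]]
```

View pics/w1.png

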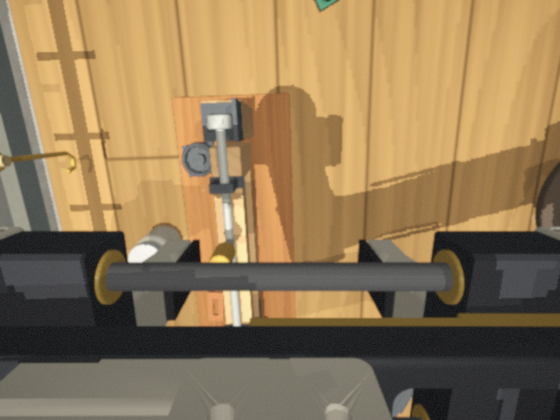

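Run:
```python
from h import *
import cv2
I=r.camera_info("wrist")
a=cv2.imread("pics/w1.png")[85:285,150:300]
cv2.imwrite("pics/w1c.png",cv2.resize(a,None,fx=3,fy=3,interpolation=cv2.INTER_CUBIC))
for z in (.18,.183): print(proj("wrist",[.621,-.1525,z],I))
```

```text
[[218.66141178 121.99918823]]
[[218.12121786 121.93948833]]
```

View pics/w1c.png

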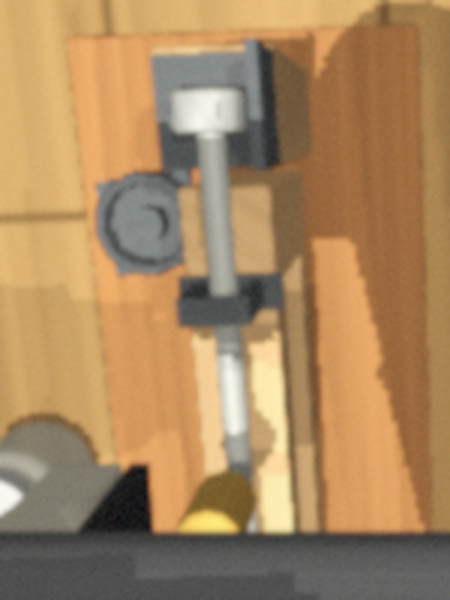

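{"api": "step_arm", "payload": {"deltas": [[0.001,-0.001,-0.012,-20,19,10,1],[0.001,-0.001,-0.012,-20,19,10,1],[0.001,-0.001,-0.012,-19,18,20,1],[0,0,0,0,0,0,1]]}}

```text
time_s: 2.55
tcp_pos: [0.6209, -0.0212, 0.3136]
eef_rot: [-179.9, -0.0, 179.8]
contact_force: [-0.8, 0.4, -0.9]
gripper_width: 0.0876
```

Run:
```python
from h import *
import cv2
plan([0.620,-0.0195,.209],180,6)
print(r.get_state()["time_s"])
for n in ("scene","top"):
  cv2.imwrite(f"pics/{n}2.png",cv2.resize(cv2.cvtColor(r.capture(n),cv2.COLOR_RGB2BGR)[90:310,160:430],None,fx=2.7,fy=2.7,interpolation=cv2.INTER_CUBIC))
```

```text
dist [  -0.86787729    1.66325322 -104.56754913] rv [-1.19503513e-03 -9.00826921e-05 -3.90317163e-03]
[-0.    -0.    -0.001] [ 0.1  0.3 17.4]
[-0.    -0.    -0.001] [ 0.1  0.3 17.4]
[-0.    -0.    -0.001] [ 0.1  0.3 17.4]
[-0.    -0.    -0.001] [ 0.1  0.3 17.4]
[-0.    -0.    -0.001] [ 0.1  0.3 17.4]
[-0.    -0.    -0.001] [ 0.1  0.3 17.4]
2.55
```

View pics/scene2.png

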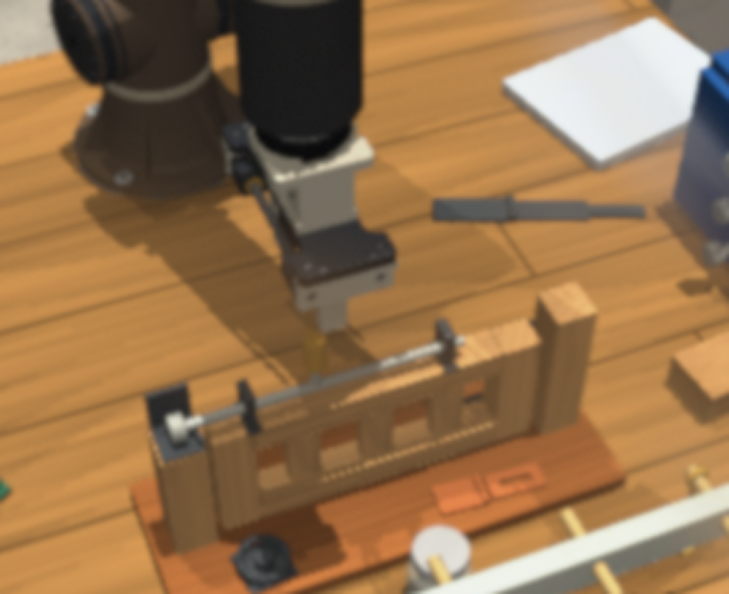

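{"api": "step_arm", "payload": {"deltas": [[0,0,0,0,1,25,1],[0,0,0,0,1,25,1],[0,0,0,0,0,25,0.6],[0,0,0,0,0,22,0.2],[0,0,0,0,0,5,0],[0,0,0,0,0,0,-0.1]]}}

```text
time_s: 3.25
tcp_pos: [0.6206, -0.0276, 0.2212]
eef_rot: [-179.9, 0.9, 179.3]
contact_force: [-0.1, 0.6, 0.6]
gripper_width: 0.0612
```

Run:
```python
from h import *
import cv2
plan([0.620,-0.0195,.209],180,1)
print(r.get_state()["time_s"])
for n in ("scene","top"):
  cv2.imwrite(f"pics/{n}3.png",cv2.resize(cv2.cvtColor(r.capture(n),cv2.COLOR_RGB2BGR)[140:290,200:380],None,fx=4,fy=4,interpolation=cv2.INTER_CUBIC))
```

```text
dist [ -0.55667116   8.09853609 -12.15881326] rv [-0.00102612  0.01601836 -0.01220894]
[-0.001  0.016 -0.012] [ 0.9  8.1 12.1]
3.25
```

View pics/scene3.png

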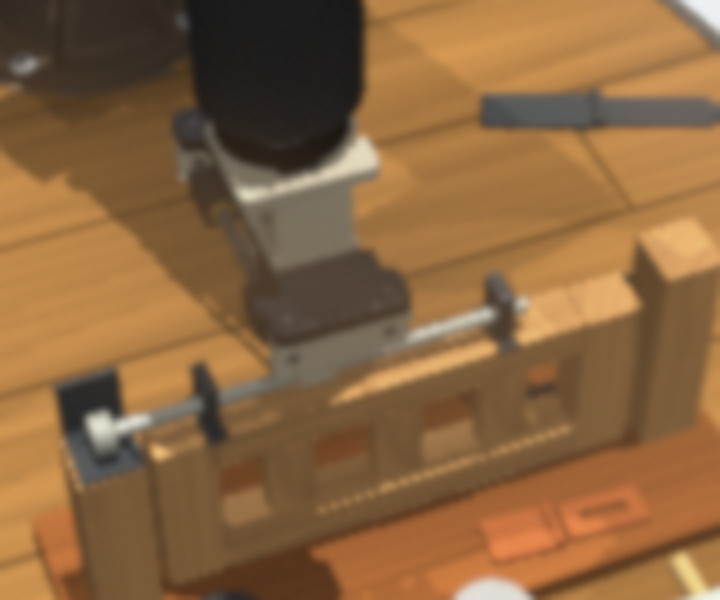

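{"api": "step_arm", "payload": {"deltas": [[0,0.016,-0.012,1,8,12,-0.1],[0,0,0,0,0,0,-0.1]]}}

```text
time_s: 3.55
tcp_pos: [0.6213, -0.0188, 0.2118]
eef_rot: [180.0, 0.2, -180.0]
contact_force: [0.0, 0.2, 0.2]
gripper_width: 0.0411
```

Run:
```python
from h import *
plan([0.620,-0.0195,.209],180,1)
```

```text
dist [-1.33454689 -0.67284611 -2.80575451] rv [0.00028094 0.00414627 0.00054467]
[0.    0.004 0.001] [ 1.3 -0.7  2.8]
```

Good; close on the knob.

{"api": "step_arm", "payload": {"deltas": [[0,0.004,0,1,-0.5,2.5,-0.4],[0,0,0,0,0,0,-1],[0,0,0,0,0,0,-1],[0,0,0,0,0,0,-1],[0,0,0,0,0,0,-1]], "squeeze": 40}}

```text
time_s: 4.05
tcp_pos: [0.6202, -0.0187, 0.2099]
eef_rot: [180.0, -0.0, -179.9]
contact_force: [-1.1, 0.5, -0.1]
gripper_width: 0.0214
```

Run:
```python
from h import *
import cv2
print(r.get_state())
for n in ("scene","top"):
  cv2.imwrite(f"pics/{n}4.png",cv2.resize(cv2.cvtColor(r.capture(n),cv2.COLOR_RGB2BGR)[140:290,200:380],None,fx=4,fy=4,interpolation=cv2.INTER_CUBIC))
```

```text
{'time_s': 4.05, 'joints': array([ 1.62662587e+01,  1.61092484e+01, -7.92001365e+00, -1.57514543e-02,
       -6.60040643e+01, -1.61702035e+01]), 'qd': array([ 0.04017583, -0.08900651, -0.06831463, -0.09421011, -0.15232617,
       -0.09015974]), 'joint_torque': array([  0.05366405, -51.51070118,  28.90370786,   6.99927226,
         0.16953483,   0.0707936 ]), 'tcp_pos': array([ 0.62018284, -0.01874114,  0.20990934]), 'eef_rot': array([ 1.79995464e+02, -3.60152280e-02, -1.79910353e+02]), 'contact_force': array([-1.13135753,  0.52156694, -0.12812259]), 'moment': array([0.08053112, 0.28034741, 0.03271613]), 'gripper_width': 0.02137651332022377}
```

View pics/scene4.png

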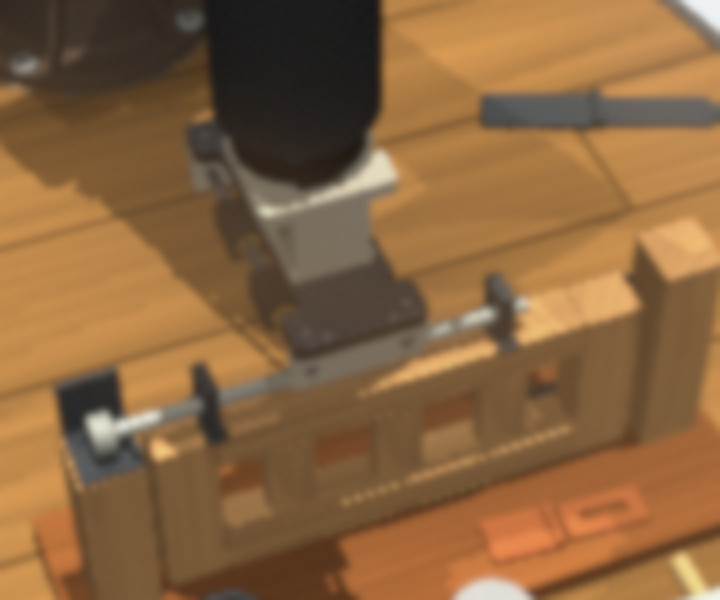

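{"api": "step_arm", "payload": {"deltas": [[0,0,0,0,0,-4,-1],[0,0,0,0,0,-4,-1],[0,0,0,0,0,-3,-1],[0,0,0,0,0,0,-1]]}}

```text
time_s: 4.55
tcp_pos: [0.6201, -0.0187, 0.221]
eef_rot: [180.0, -0.1, -179.9]
contact_force: [-0.0, -0.0, -1.9]
gripper_width: 0.0211
```

Run:
```python
from h import *
import cv2
s=r.get_state();print(s["tcp_pos"],s["contact_force"],s["gripper_width"])
for n in ("scene",):
  cv2.imwrite(f"pics/{n}5.png",cv2.resize(cv2.cvtColor(r.capture(n),cv2.COLOR_RGB2BGR)[140:290,200:380],None,fx=4,fy=4,interpolation=cv2.INTER_CUBIC))
```

```text
[ 0.62014587 -0.0187486   0.22103535] [-0.01905944 -0.03668314 -1.94900438] 0.021123783562171823
```

View pics/scene5.png

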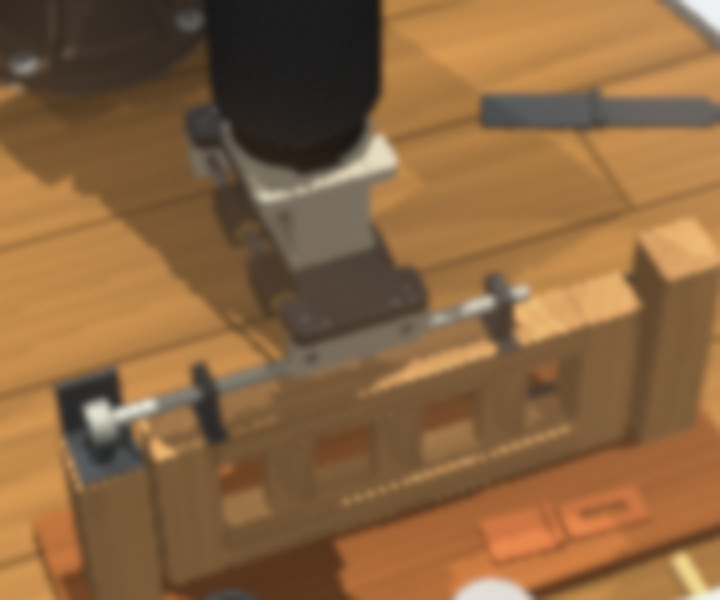

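{"api": "step_arm", "payload": {"deltas": [[0,0,0,0,8,0,-1],[0,0,0,0,8,0,-1],[0,0,0,0,8,0,-1],[0,0,0,0,8,0,-1],[0,0,0,0,7,0,-1],[0,0,0,0,5,0,-1],[0,0,0,0,0,0,-1]]}}

```text
time_s: 5.3
tcp_pos: [0.6199, 0.0293, 0.2206]
eef_rot: [-180.0, -0.1, -179.9]
contact_force: [0.7, -1.8, -1.8]
gripper_width: 0.0214
```

Run:
```python
from h import *
import cv2
s=r.get_state();print(s["tcp_pos"],s["eef_rot"],s["contact_force"],s["gripper_width"])
for n in ("scene",):
  cv2.imwrite(f"pics/{n}6.png",cv2.resize(cv2.cvtColor(r.capture(n),cv2.COLOR_RGB2BGR)[140:290,200:380],None,fx=4,fy=4,interpolation=cv2.INTER_CUBIC))
```

```text
[0.61989453 0.0293123  0.22055415] [-1.79967650e+02 -1.04244410e-01 -1.79903524e+02] [ 0.68436452 -1.78975855 -1.76516503] 0.02143126227820794
```

View pics/scene6.png

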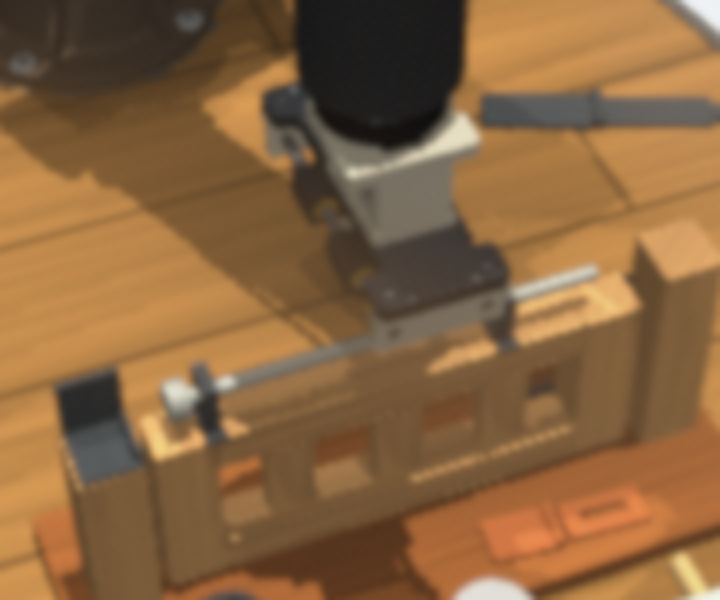

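{"api": "step_arm", "payload": {"deltas": [[0,0,0.03,5.5,-0.4,0,-1],[0,0,0.03,5.5,-0.4,0,-1],[0,0,0.03,5.5,-0.4,0,-1],[0,0,0.03,5.5,-0.4,0,-1],[0,0,0.03,5.5,-0.4,0,-1],[0,0,0,0,0,0,-1]]}}

```text
time_s: 5.95
tcp_pos: [0.5948, 0.0287, 0.2213]
eef_rot: [180.0, 0.2, 171.3]
contact_force: [1.3, 0.1, -2.5]
gripper_width: 0.0212
```

```bash
cat > g.py <<'E'
from h import *
import cv2,sys
s=r.get_state();print(s["time_s"],s["tcp_pos"],s["eef_rot"],s["contact_force"],s["moment"],s["gripper_width"])
p=s["tcp_pos"]-[.6025,.211,0]
print("gate est",-(np.arctan2(p[1],p[0])-np.arctan2(.0293-.211,.0174)),"rad",np.hypot(p[0],p[1]))
for n in ("scene","top"):
  cv2.imwrite(f"pics/{n}{sys.argv[1]}.png",cv2.resize(cv2.cvtColor(r.capture(n),cv2.COLOR_RGB2BGR)[140:290,200:380],None,fx=4,fy=4,interpolation=cv2.INTER_CUBIC))
E
python3 g.py 7
```

```text
5.95 [0.59476796 0.02869908 0.22134754] [179.9629329    0.23973251 171.30916321] [ 1.2680889   0.09580497 -2.53058572] [ 0.05500247 -0.05090335  0.27391577] 0.021154417342141782
gate est 0.13785931852475275 rad 0.18246481547244484
```

View pics/scene7.png

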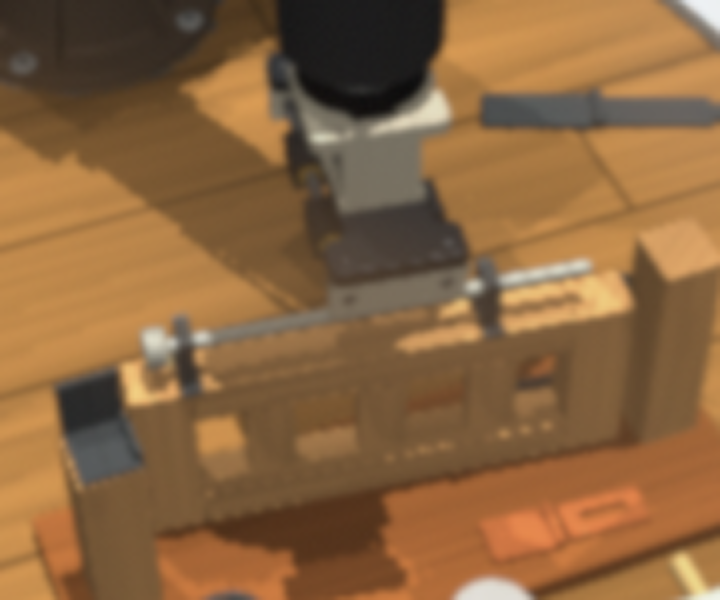

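Gate opens with the grip; about 0.14 rad. Continue.

{"api": "step_arm", "payload": {"deltas": [[0,0,0.03,6,-0.3,0,-1],[0,0,0.03,6,-0.3,0,-1],[0,0,0.03,6,-0.3,0,-1],[0,0,0.03,6,-0.3,0,-1],[0,0,0.03,6,-0.3,0,-1],[0,0,0,0,0,0,-1],[0,0,0,0,0,0,-1]]}}

```text
time_s: 6.75
tcp_pos: [0.5688, 0.0323, 0.2216]
eef_rot: [-180.0, 0.5, 162.9]
contact_force: [2.6, -0.7, -1.3]
gripper_width: 0.0213
```

```bash
python3 g.py 8
```

```text
6.75 [0.56880218 0.03231978 0.22156366] [-179.98930679    0.4501513   162.8923274 ] [ 2.63923283 -0.7083721  -1.31696823] [-0.2554885  -0.06874492  0.33059002] 0.02132914123220216
gate est 0.28187462830996646 rad 0.18183004447073833
```

View pics/scene8.png

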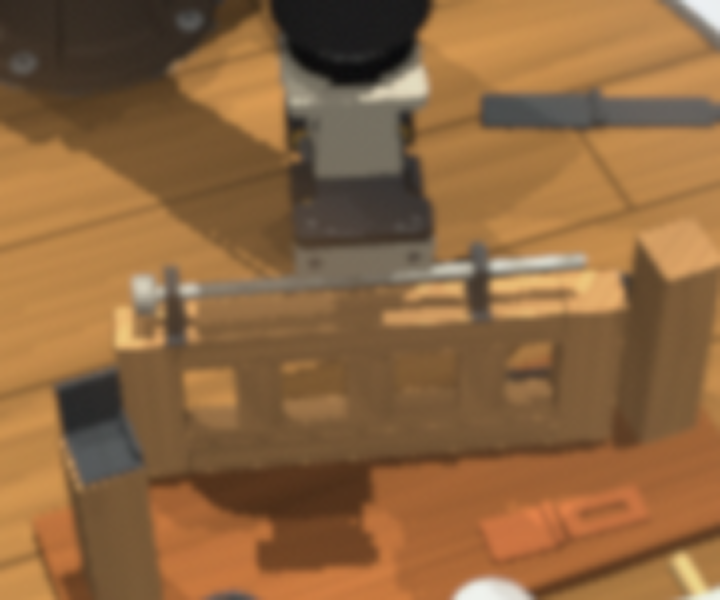

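View pics/top8.png

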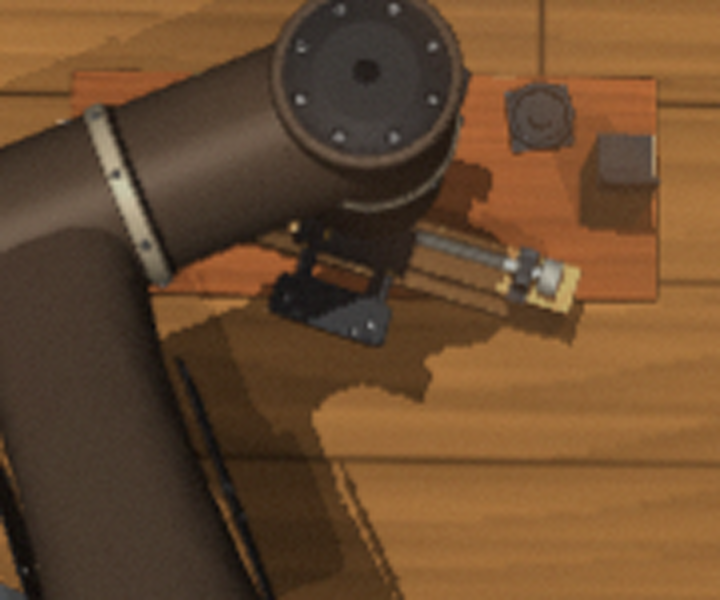

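{"api": "step_arm", "payload": {"deltas": [[0,0,0.02,4,0,0,-1],[0,0,0,0,0,0,-1],[0,0,0,0,0,0,-1],[0,0,0,0,0,0,-1]]}}

```text
time_s: 7.25
tcp_pos: [0.5654, 0.0334, 0.2213]
eef_rot: [-180.0, 0.4, 161.7]
contact_force: [2.9, -0.6, -2.1]
gripper_width: 0.0213
```

```bash
python3 - <<'E'
from h import *
H=onz("top",(337.5,209.25),.192);print(H)
d=H[:2]-[.6025,.211];b=.28
# gate frame
c,s=np.cos(b),np.sin(b);print("head in gate frame",c*d[0]-s*d[1],s*d[0]+c*d[1],"shut: y",.041-.193-.211)
E
python3 g.py 9
```

```text
[ 0.53027131 -0.09825208  0.192     ]
head in gate frame 0.016047784123334574 -0.31716920163797957 shut: y -0.363
7.25 [0.56542853 0.03339098 0.22132593] [-179.97959061    0.44996489  161.68781774] [ 2.94368726 -0.6351132  -2.07815062] [-0.20008436 -0.03287635  0.31802302] 0.021292129985210094
gate est 0.3012420035337826 rad 0.18143665078757792
```

View pics/top9.png

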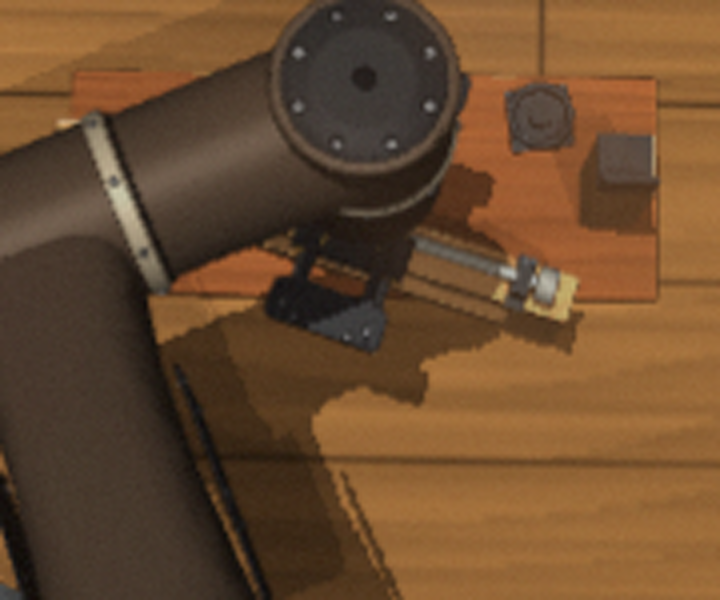

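Head measured 46 mm along the gate from its shot position, gate about 0.30 rad, and steady. Hand in.

Run:
```python
from plant import r
s=r.get_state();print(s["time_s"],s["qd"],s["gripper_width"]);r.close_job()
```

```text
7.35 [ 0.07251235 -0.14331574  0.03415274 -0.04731352 -0.03342312  0.00124023] 0.021405138643337547
the job is handed in; nothing more can be done
```

I gripped the knob across the gate at 40 N, lifted the bolt about 11 mm over the lip, drew it about 48 mm and swung the gate open along its arc. I handed in at 7.35 s with the arm still holding the knob.

**Last checks:**
- **Gate angle:** about 0.30 rad, from the tool's position. The slope of the rod in the top picture one step earlier gave 0.277 rad, against 0.282 rad from the tool then.
- **Bolt draw:** the head was about 46 mm from its shot position in the top picture, against 48 mm from the tool's travel.
- **Grip:** the fingers were at 21.4 mm on the 22 mm knob. The tool felt about 3 N back from the closer, and the arm was still.
- **Other goods:** nothing looked moved, but the later pictures showed only the ring pull, hasp and jar near the gate. I did not measure any of the goods again.

No check failed. The one deviation was about 8 mm of sideways drift on the way down to the knob, which I corrected before closing the fingers.

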